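# Chuck the finishing stamp and sight it over the cover

## Robot

A 6-joint arm with a two-finger parallel gripper is mounted at the origin on the work surface. World frame = base frame: x ahead of the robot, y to its left, z up, the work surface at z = 0. Lengths are in m, angles in rad, forces in N, time in s.
With the tool pointing down it reaches from about 0.325 to 0.85 m from the base axis. Payload 15.5 kg.
Tool frame: the origin (TCP) lies at the very end of the fingers, on their centre line; the grasp point (between the pads) lies 19 mm behind it (grasp_offset is the z of the grasp point in the tool frame, in m); z points along the fingers, y is the line along which they close (so a half turn about z gives the same grasp; the last joint's range is limited). The gripper opens to 91 mm and grips with 3 to 60 N. Pads are 32 mm wide; open, the fingers measure 118 mm over their backs; the gripper's body (76 mm by 178 mm) begins 60 mm behind the grasp point.
Start: joints at [1.131, 0.494, 1.345, -0, 1.302, -0.096], TCP at [0.211, 0.588, 0.214] pointing down, gripper open.
Joint ranges: [-2.91, 2.91], [-0.82, 2.16], [0.22, 2.67], [-1.22, 4.37], [0.12, 2.79], [-3.08, 3.08]. Speed limits (rad/s): [1.89, 1.89, 2.57, 3.01, 3.01, 3.01].

## Interface

Orientations are given as a unit quaternion [w, x, y, z].
In Python, from rig import * gives the robot as it stands.
- The arm moves only by the tool play_rows, never from a script. Its argument "plan" is one flat list of numbers, 4 for each row, row after row: the shift along the tool's x, y, z in m, then the turn about the tool's z in rad. A call has 1 to 8 rows; each row shifts and turns the commanded pose from where the row before left it, along the tool's axes as they then stand; what a row does not reach is not made up. A row lasts 1/10 s, in which the tool goes at most 50 mm and 8.59 degrees, less where a joint would pass 70% of its speed; a pose out of reach is approached as far as the arm can. A call with a gripper value outside its range is refused whole. "fingers" is the opening, from 0 (shut) to 1 (fully open), set as the call begins (left out, the last holds). The fingers move at their own pace and stop on an object; "newtons" is the grip in N (left out, the last holds). Time passes only in rows, so rows that do not move let the fingers close. It gives the time, the measured TCP pose, the force, the opening and the grip force at its end, in the units of the state.
- observe(): the state, without advancing time (a new reading comes with each control period).
- snapshot(name): name is "side" or "top"; returns the picture (480x640x3 uint8, blue, green, red); there is no depth.
- camera_params(name): a dict with "fx", "fy", "cx", "cy" (pixels), "k1" (the pictures are not rectified: a ray, as slopes to the right and down, at radius r is drawn at 1 + k1 r^2 times it, then the intrinsics apply), "R" (3x3) and "t" (3): a world point X has camera coordinates R X + t. Camera axes: x right, y down, z forward; pixel columns grow to the right and rows downward; lengths in m; the calibration is good to about 2 mm. A picture is of the moment at which its call begins. camera_params takes no time and is no camera call.
- finish_job(): hands the job in; it is judged then, once.
The state is a dict: "time_s": time; "joint_positions": joint angles; "qd": joint speeds; "effort": joint torques, N m; "eef_pos": TCP position; "tool_rot": TCP orientation; "force": force on the tool from outside, world axes, zero at the start; "ft_torque": the same for the moment, N m; "gripper_width": finger opening in m; "grasp_force": force on a finger pad.
Only numpy, scipy, OpenCV 4.12 (cv2) and the standard library are available. Lean on these libraries where they do the work, as an engineer would, in place of code of your own. Each camera call takes 0.05 s, during which the arm holds its last target. There are 200 camera calls.

## Task

Pinch the wing on top of the chuck in its rest and turn it clockwise until the jaws hold the brass stamp tight, then lift chuck and stamp out together and carry them over the row of books, weight and jar to the book on the other side. Finish while still holding the chuck, with the stamp hovering level about half a centimetre above the cover, centred in the small lined frame with long side along long side, never touching the cover. Leave everything else where it is.

Things in the scene. Friction and masses are not known exactly. Their poses are not given: they have to be found in the camera images.
- rest: fixed dark wood rest on a 116 x 86 x 8 mm steel plate; two end walls (31 to 49 mm either side along its x, 64 mm high) carry the chuck's flange on ledges 58 mm above the table; 6 mm lips keep the chuck from turning (2 mm play); y sides open. Chuck and stamp lift straight out. Origin under its middle, axes as the chuck's at the start
- chuck: loose hand chuck (0.35 kg with sleeve and jaws) in the rest. Steel flange 80 (its x) x 46 (its y) x 10 mm; origin at the middle of the flange's underside, z up. Two jaws hang 27 mm below it round the stamp's shank and close along x; a round neck on top carries the wing sleeve
- wing (a point): grip point of the wing sleeve on the chuck's axis, 41 mm above the flange's underside: an upright flat steel bar 46 long (this point's x), 12 thick (its y), top 9 mm above this point, bottom 23 mm below it, on a neck 28 mm across; flange top 31 mm below this point. Pinch its 12 mm thickness from above, both to turn and to carry, without letting go
- sleeve (a joint): turn of the wing sleeve in the chuck, rad, growing clockwise from above; starts at 0 to 0.2, stop at 1.45. Bar's yaw = chuck's yaw + 1.31 - value. Jaws touch the shank at 1.0, then grip harder the further it goes (6 N at 1.2, 13 N at the stop); tight beyond 1.25. Stiff (0.12 to 0.2 Nm), stays where left
- stamp: loose brass stamp, 0.12 kg: flat die 56 (its x) x 32 (its y) x 12 mm with a 10 mm square shank 36 mm tall, standing in the rest between the open jaws, long side along the chuck's x. Origin at the middle of the die's underside (its face), z up; on the chuck's axis, 50 mm below the chuck's origin and 91 mm below wing, also once gripped
- book: closed book fixed flat on the table, 170 (its x) x 120 (its y) x 38 mm, brown cover, origin under its middle
- panel (a point): middle of the rectangular thin-lined frame on the book's cover, on the cover's surface (38 mm above the table, 20 mm from the book's middle along its x); the frame measures 70 along this point's x and 46 mm along its y inside; z up. The die, 56 x 32, goes long side along long side, either way round
- books: stack of three closed books, about 170 x 115 mm, 90 mm high, long side along its x; origin under its middle. In the row between chuck and book. Bystander
- weight: flared dark cast-iron hand weight, foot 60 mm across, 104 mm high, origin under its middle. In the row. Bystander
- jar: amber glass jar with white cap, 58 mm across, 88 mm high, origin under its middle. In the row. Bystander
- spool: thread spool, 44 mm across, 57 mm high, standing, origin under its middle. Bystander
- brush: flat brush lying on the table, 200 mm long along its x. Bystander
- folder: white folding bone lying flat, 150 x 22 x 5 mm. Bystander
- brushpot: white pot, 72 mm across and 85 mm high, with three thin brushes up to 165 mm high, origin under its middle. Bystander
Not all that is in view belongs to the job. What is shaped like the chuck but pink or purple is not meant. Several things look just like the book: the one meant starts farthest from the robot's base.

How it is judged:
On the way, in this order (a step that is already met when the one before it is completed fails the run):
1. the sleeve is turned tight (beyond 1.25 rad) while the stamp still stands in the rest (value of joint sleeve above 1.25 rad and height (world z) of stamp below 0.02 m and horizontal distance between stamp and rest below 0.01 m), for 0.1 s.
2. the stamp is carried over the row: above 80 mm, between rest and book (height (world z) of stamp above 0.08 m and world y of stamp between -0.07 and 0.07 m).
At the end, for the whole second after the job is handed in: Fingers hold the chuck (over 2 N), not the stamp; sleeve beyond 1.2 rad; die face 2 to 12 mm above the cover, centre within 7 mm of the frame's, long sides parallel within 0.12 rad, level within 0.1 rad, under 20 mm/s; stamp and chuck off the book (z of stamp in the frame of panel between 0.002 and 0.012 m and horizontal distance between stamp and panel below 0.007 m and angle between the x axis of stamp and the x axis of panel, either way round below 0.12 rad and angle between stamp's own z axis and vertical below 0.1 rad and linear speed of stamp below 0.02 m/s and value of joint sleeve above 1.2 rad and contact force between the fingers and chuck above 2 N and contact force between each of stamp, chuck and book below 0.05 N and contact force between the fingers and stamp below 0.05 N); the arm keeps its last pose, push and grip.
It fails at once if the stamp or the chuck touches the book (over 0.3 N) (contact force between any of stamp, chuck and book above 0.3 N).
It fails at once if a bystander is moved more than 20 mm (distance of any of books, weight, jar, spool, brush, folder, brushpot from where it was at the start of the episode above 0.02 m).
It also fails if it takes over 45 s, if anything falls off the work surface, if the arm or the gripper's body presses on something with over 40 N, if the wrist force passes 120 N, or if a joint passes its speed limit or range.

## Working session

There is one attempt and no reset: what is moved stays moved. The work goes in short steps, Python scripts to look and compute and a tool call to move; the robot and the scene stay as the last step left them, time stands still between calls to the robot, and variables do not carry over. Pictures are saved under pics/ and viewed, at most 10 in all, crops included, and the job is handed in when it is done.

Besides the shell and the picture viewer there is one more tool, called after "Request:" by a JSON object that holds its "method" and its "body". play_rows: Moves the arm, as the interface text tells. Its arguments: {"type":"object","properties":{"plan":{"type":"array","items":{"type":"number"}},"fingers":{"type":"number"},"newtons":{"type":"number"}},"required":["plan"]}

```bash
mkdir -p pics; ls; python3 - <<'E'
from rig import *
import cv2
for n in("top","side"):
    cv2.imwrite(f"pics/{n}0.png",snapshot(n)); print(n,camera_params(n))
print(observe())
E
```

```text
pics
top {'fx': 537.8625740082256, 'fy': 537.8625740082256, 'cx': 324.3356727031656, 'cy': 236.18472471974076, 'k1': -0.023868034726058612, 'R': array([[-0.07714145, -0.99701966, -0.00100061],
       [-0.97683433,  0.07578052, -0.20012995],
       [ 0.19960932, -0.01446089, -0.97976885]]), 't': array([0.02362216, 0.55627507, 1.38626175])}
side {'fx': 561.6212219562906, 'fy': 561.6212219562906, 'cx': 316.1996528461205, 'cy': 244.8908641343298, 'k1': -0.017874898120325406, 'R': array([[ 0.99323185, -0.11563385,  0.0109229 ],
       [-0.08210424, -0.76551222, -0.63816137],
       [ 0.08215467,  0.63294538, -0.76982515]]), 't': array([-0.52522439,  0.07934532,  1.46291507])}
{'time_s': 0.1, 'joint_positions': array([ 1.13150259e+00,  4.94096997e-01,  1.34604843e+00,  1.37113537e-05,
        1.30252319e+00, -9.54934594e-02]), 'qd': array([-0.00029271, -0.00171514, -0.00134352,  0.00053659, -0.00018738,
        0.00068409]), 'effort': array([ 2.68083822e-03, -8.80240059e+01, -3.82543194e+01,  7.06866081e-02,
        4.81741712e-02, -1.04604364e-04]), 'eef_pos': array([0.21051137, 0.5881219 , 0.21341988]), 'tool_rot': array([-1.48520292e-04,  1.71056559e-01,  9.85261064e-01, -5.17120491e-04]), 'force': array([ 0.48534354, -0.38724205, -0.10984907]), 'ft_torque': array([ 0.01434392,  0.02379486, -0.00271992]), 'grasp_force': 0.0, 'gripper_width': 0.09113818410267789}
```

View pics/top0.png

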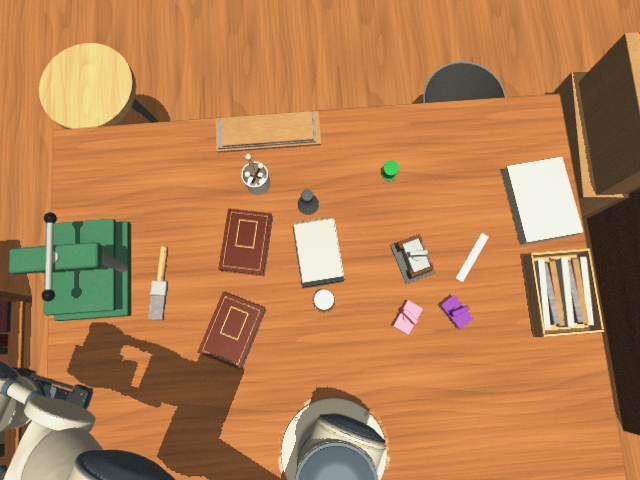

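View pics/side0.png

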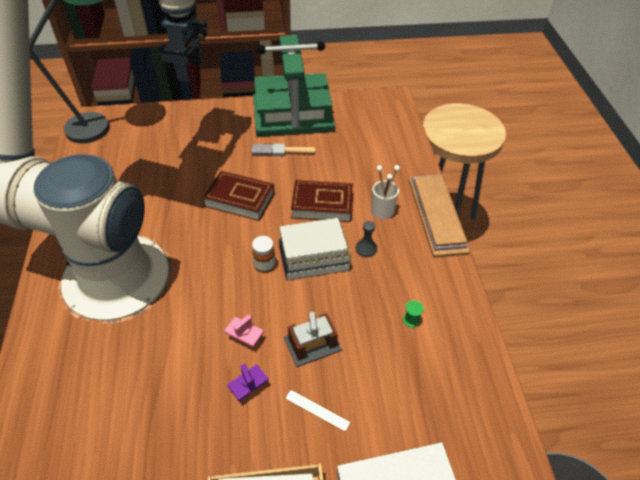

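```bash
cat > h.py <<'E'
import numpy as np, cv2
from rig import *
def ray(n,uv):
    c=camera_params(n); R,t=np.array(c["R"]),np.array(c["t"])
    K=np.array([[c["fx"],0,c["cx"]],[0,c["fy"],c["cy"]],[0,0,1.]])
    p=cv2.undistortPoints(np.array(uv,float).reshape(-1,1,2),K,np.array([c["k1"],0,0,0,0.])).reshape(-1,2)
    return -R.T@t, np.c_[p,np.ones(len(p))]@R
def plane(n,uv,z):
    o,d=ray(n,uv); return o+d*((z-o[2])/d[:,2])[:,None]
def tri(a,b):
    (o,d),(p,e)=ray("top",[a]),ray("side",[b]); d,e=d[0],e[0]
    s=np.linalg.lstsq(np.c_[d,-e],p-o,rcond=None)[0]
    P,Q=o+s[0]*d,p+s[1]*e; return (P+Q)/2,np.linalg.norm(P-Q)
def proj(n,X):
    c=camera_params(n); R,t=np.array(c["R"]),np.array(c["t"])
    K=np.array([[c["fx"],0,c["cx"]],[0,c["fy"],c["cy"]],[0,0,1.]])
    return cv2.projectPoints(np.array(X,float).reshape(-1,1,3),cv2.Rodrigues(R)[0],t,K,np.array([c["k1"],0,0,0,0.]))[0].reshape(-1,2)
def crop(img,u,v,w,h,s):
    o=cv2.resize(img[v:v+h,u:u+w],None,fx=s,fy=s,interpolation=cv2.INTER_CUBIC)
    for i in range(0,w,10):
        cv2.line(o,(i*s,0),(i*s,5),(0,255,255),1); cv2.putText(o,str(u+i),(i*s,14),0,.33,(0,255,255),1)
    for i in range(10,h,10):
        cv2.line(o,(0,i*s),(5,i*s),(0,255,255),1); cv2.putText(o,str(v+i),(6,i*s+4),0,.33,(0,255,255),1)
    return o
E
python3 - <<'E'
from h import *
a=cv2.imread("pics/top0.png");b=cv2.imread("pics/side0.png")
m=np.vstack([np.hstack([crop(a,380,230,66,50,6)[:, :396],crop(b,280,308,66,55,6)[:300]]),np.hstack([crop(a,212,200,66,75,4)[:300],np.zeros((300,132,3),np.uint8),crop(b,288,170,66,50,6)])])
cv2.imwrite("pics/mos.png",m)
E
```

```text
(no output)
```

View pics/mos.png

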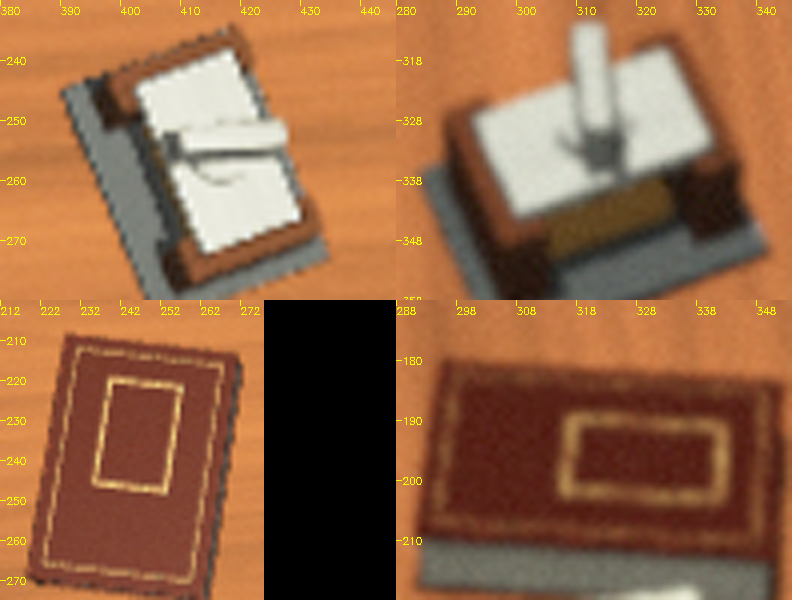

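```bash
cat >> h.py <<'E'
def px(pts,u,v,s,ox=0,oy=0):
    p=np.array(pts,float)-[ox,oy]; return (p+.5)/s-.5+[u,v]
def quad(P):
    c=P[:,:2].mean(0); e=[P[(i+1)%4,:2]-P[i,:2] for i in range(4)]
    return c.round(4),[(round(np.linalg.norm(x),4),round(np.degrees(np.arctan2(x[1],x[0])),1)) for x in e]
E
python3 - <<'E'
from h import *
ft=px([(135,85),(233,50),(302,218),(205,255)],380,230,6)
fs=px([(470,110),(668,47),(714,150),(522,217)],280,308,6,396)
print("flange top",quad(plane("top",ft,.068)));print("flange side",quad(plane("side",fs,.068)))
# order match: top UL(+y,+x)
for i in range(4):print(plane("top",ft,.068)[i].round(4),plane("side",fs,.068)[i].round(4))
w=px([(180,128),(285,120),(287,147),(182,153)],380,230,6)
print("wing top",quad(plane("top",w,.108)))
bt=px([(107,77),(184,84),(166,194),(95,185)],212,200,4)
bs=px([(562,412),(728,420),(727,503),(562,497)],288,170,6,396,300)
print("frame top",quad(plane("top",bt,.038)));print("frame side",quad(plane("side",bs,.038)))
im=cv2.imread("pics/top0.png");hsv=cv2.cvtColor(im,cv2.COLOR_BGR2HSV)
for n,roi in(("top",(205,200,75,85)),("side",(285,172,75,42))):
    im=cv2.imread(f"pics/{n}0.png");x,y,ww,hh=roi;s=im[y:y+hh,x:x+ww].astype(int)
    h=cv2.cvtColor(im[y:y+hh,x:x+ww],cv2.COLOR_BGR2HSV)
    m=((s[...,2]<160)&(s[...,2]-s[...,0]>40)).astype(np.uint8)
    m=cv2.morphologyEx(m,cv2.MORPH_CLOSE,np.ones((5,5)))
    c=max(cv2.findContours(m,0,1)[0],key=cv2.contourArea)[:,0]+[x,y]
    P=plane(n,c,.038)[:,:2]; r=cv2.minAreaRect((P*1000).astype(np.float32)); print("cover",n,r,cv2.boxPoints(r).round(1).tolist())
# bystanders
for n,p,z in(("books c",[[318,247]],.09),("jar",[[324,299]],.088),("weight",[[307,193]],.1)): print(n,plane("top",p,z).round(3))
E
```

```text
flange top (array([ 0.4851, -0.2569]), [(np.float64(0.0467), np.float64(-74.7)), (np.float64(0.0801), np.float64(-164.2)), (np.float64(0.0461), np.float64(106.3)), (np.float64(0.0809), np.float64(16.2))])
flange side (array([ 0.4896, -0.2583]), [(np.float64(0.0816), np.float64(14.2)), (np.float64(0.0491), np.float64(-76.3)), (np.float64(0.0783), np.float64(-164.6)), (np.float64(0.0509), np.float64(107.5))])
[ 0.5177 -0.2233  0.068 ] [ 0.4433 -0.2443  0.068 ]
[ 0.53   -0.2683  0.068 ] [ 0.5224 -0.2243  0.068 ]
[ 0.4529 -0.2901  0.068 ] [ 0.5341 -0.272   0.068 ]
[ 0.44   -0.2459  0.068 ] [ 0.4586 -0.2928  0.068 ]
wing top (array([ 0.4847, -0.2566]), [(np.float64(0.0453), np.float64(-90.0)), (np.float64(0.0117), np.float64(177.6)), (np.float64(0.0451), np.float64(88.9)), (np.float64(0.0109), np.float64(-1.7))])
frame top (array([0.5846, 0.1919]), [(np.float64(0.0531), np.float64(-99.8)), (np.float64(0.0771), np.float64(167.9)), (np.float64(0.0487), np.float64(78.3)), (np.float64(0.0754), np.float64(-8.8))])
frame side (array([0.5876, 0.1919]), [(np.float64(0.08), np.float64(-9.9)), (np.float64(0.0553), np.float64(-98.9)), (np.float64(0.0777), np.float64(171.1)), (np.float64(0.0567), np.float64(83.4))])
cover top ((561.8323364257812, 194.52713012695312), (126.70787811279297, 174.9689483642578), 78.73426055908203) [[463.70001220703125, 149.5], [635.2999877929688, 115.30000305175781], [660.0, 239.60000610351562], [488.3999938964844, 273.79998779296875]]
cover side ((568.5195922851562, 189.77203369140625), (136.4051055908203, 174.22183227539062), 80.13799285888672) [[471.0, 137.5], [642.7000122070312, 107.69999694824219], [666.0, 242.0], [494.3999938964844, 271.8999938964844]]
books c [[ 0.522 -0.     0.09 ]]
jar [[ 0.386 -0.005  0.088]]
weight [[0.667 0.018 0.1  ]]
```

Request:
{"method": "play_rows", "body": {"plan": [0, 0, 0, 0.149, 0, 0, 0, 0.149, 0, 0, 0, 0.149, 0, 0, 0, 0.149, 0, 0, 0, 0.149, 0, 0, 0, 0.149, 0, 0, 0, 0.149, 0, 0, 0, 0.149], "fingers": 1}}

```text
time_s: 0.9
eef_pos: [0.2106, 0.5882, 0.2136]
tool_rot: [0.0, 0.697, 0.717, -0.0]
force: [0.9, 0.2, 0.5]
gripper_width: 0.091
grasp_force: 0.0
```

```bash
cat >> h.py <<'E'
def go(X,yaw=None):
    "tool-frame shift to world X (tcp), and turn to bring tool x to yaw (deg, mod 180)"
    from scipy.spatial.transform import Rotation as Ro
    s=observe(); w,x,y,z=s["tool_rot"]; M=Ro.from_quat([x,y,z,w]).as_matrix()
    th=np.degrees(np.arctan2(M[1,0],M[0,0])); d=M.T@(np.array(X)-s["eef_pos"])
    print("t",round(s["time_s"],2),"tcp",s["eef_pos"].round(4),"yaw",th.round(2),"zdown",M[:,2].round(3),"F",s["force"].round(1),"T",s["ft_torque"].round(2),"w",round(s["gripper_width"],4),"g",s["grasp_force"])
    print("shift",d.round(4),"turn",None if yaw is None else np.radians((th-yaw+90)%180-90).round(4))
E
python3 - <<'E'
from h import *
ft=px([(135,85),(233,50),(302,218),(205,255)],380,230,6).mean(0)
fs=px([(470,110),(668,47),(714,150),(522,217)],280,308,6,396).mean(0)
print(tri(ft,fs))
bt=px([(107,77),(184,84),(166,194),(95,185)],212,200,4).mean(0)
bs=px([(562,412),(728,420),(727,503),(562,497)],288,170,6,396,300).mean(0)
print(tri(bt,bs))
go([.487,-.257,.16],89.5)
E
```

```text
(array([ 0.48751163, -0.25730641,  0.06507861]), np.float64(0.004224718102883555))
(array([0.58621741, 0.19220835, 0.03691413]), np.float64(0.003096695804306148))
t 0.9 tcp [0.2106 0.5882 0.2136] yaw 91.66 zdown [-0.    -0.001 -1.   ] F [0.9 0.2 0.5] T [-0.1   0.08  0.02] w 0.091 g 0.0
shift [-0.8528  0.2519  0.054 ] turn 0.0376
```

Request:
{"method": "play_rows", "body": {"plan": [-0.042, 0.012, 0, 0, -0.042, 0.012, 0, 0, -0.042, 0.012, 0, 0, -0.042, 0.012, 0, 0, -0.042, 0.012, 0, 0, -0.042, 0.012, 0, 0, -0.042, 0.012, 0, 0, -0.042, 0.012, 0, 0]}}

```text
time_s: 1.7
eef_pos: [0.3184, 0.2543, 0.2139]
tool_rot: [0.0, 0.694, 0.72, -0.0]
force: [-0.0, 0.7, 0.6]
gripper_width: 0.0914
grasp_force: 0.0
```

Request:
{"method": "play_rows", "body": {"plan": [-0.042, 0.012, 0, 0, -0.042, 0.012, 0, 0, -0.042, 0.012, 0, 0, -0.042, 0.012, 0, 0, -0.042, 0.012, 0, 0, -0.042, 0.012, 0, 0, -0.042, 0.012, 0, 0, -0.042, 0.012, 0, 0]}}

```text
time_s: 2.5
eef_pos: [0.4261, -0.0784, 0.2139]
tool_rot: [-0.0, 0.695, 0.719, 0.0]
force: [1.3, 1.5, -0.2]
gripper_width: 0.0911
grasp_force: 0.0
```

```bash
python3 -c "
from h import *
go([.487,-.257,.16],89.5)"
```

```text
t 2.5 tcp [ 0.4261 -0.0784  0.2139] yaw 91.98 zdown [-0.  0. -1.] F [ 1.3  1.5 -0.2] T [-0.04  0.01 -0.02] w 0.0911 g 0.0
shift [-0.1806  0.0547  0.0539] turn 0.0434
```

Request:
{"method": "play_rows", "body": {"plan": [-0.036, 0.011, 0, 0, -0.036, 0.011, 0, 0, -0.036, 0.011, 0, 0, -0.036, 0.011, 0, 0, -0.03, 0.01, 0, 0, 0, 0, 0.034, 0.038, 0, 0, 0, 0]}}

```text
time_s: 3.2
eef_pos: [0.4842, -0.2479, 0.1767]
tool_rot: [-0.003, 0.709, 0.705, -0.001]
force: [-0.1, 1.1, 0.2]
gripper_width: 0.0908
grasp_force: 0.0
```

```bash
python3 - <<'E'
from h import *
go([.487,-.257,.08],89.5)
a,b=snapshot("top"),snapshot("side")
cv2.imwrite("pics/g1.png",np.hstack([crop(a,370,215,80,80,5),crop(b,270,270,80,80,5)]))
E
```

```text
t 3.2 tcp [ 0.4842 -0.2479  0.1767] yaw 89.72 zdown [-0.005  0.003 -1.   ] F [-0.1  1.1  0.2] T [-0.04  0.1   0.01] w 0.0908 g 0.0
shift [-0.0094  0.0033  0.0966] turn 0.0038
```

View pics/g1.png

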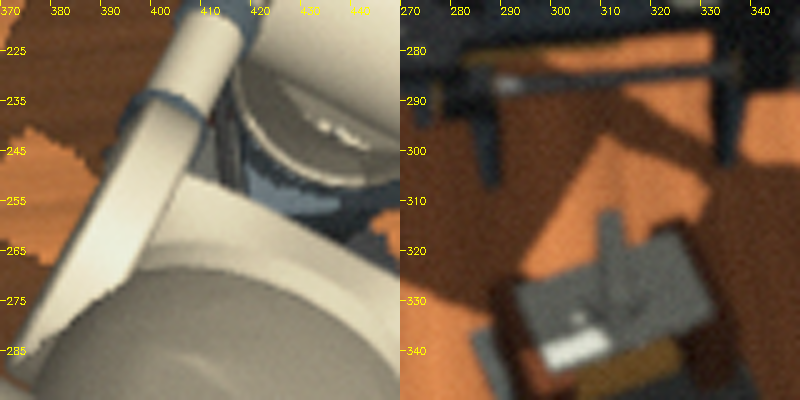

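The side view shows the fingers at (288,305) and (335,302), straddling the wing at (312,320). I'll centre and descend.

Request:
{"method": "play_rows", "body": {"plan": [-0.009, 0.003, 0, 0, 0, 0, 0.03, 0, 0, 0, 0.03, 0, 0, 0, 0.02, 0, 0, 0, 0.01, 0, 0, 0, 0.004, 0, 0, 0, 0, 0]}}

```text
time_s: 4.0
eef_pos: [0.4896, -0.2577, 0.0866]
tool_rot: [0.0, 0.708, 0.706, 0.0]
force: [0.3, -0.4, 0.1]
gripper_width: 0.0914
grasp_force: 0.0
```

```bash
python3 -c "
from h import *
go([.487,-.257,.08],89.5)"
```

```text
t 4.0 tcp [ 0.4896 -0.2577  0.0866] yaw 89.85 zdown [ 0.001 -0.    -1.   ] F [ 0.3 -0.4  0.1] T [-0.05  0.1  -0.01] w 0.0914 g 0.0
shift [ 0.0007 -0.0026  0.0066] turn 0.0061
```

Request:
{"method": "play_rows", "body": {"plan": [0.001, -0.003, 0.006, 0.006, 0, 0, 0, 0, 0, 0, 0, 0, 0, 0, 0, 0, 0, 0, 0, 0, 0, 0, 0, 0, 0, 0, 0, 0, 0, 0, 0, 0], "fingers": 0, "newtons": 12}}

```text
time_s: 4.8
eef_pos: [0.4861, -0.2565, 0.0799]
tool_rot: [0.0, 0.71, 0.704, -0.0]
force: [-0.5, -1.2, 0.9]
gripper_width: 0.0301
grasp_force: 0.0
```

```bash
python3 -c "
from h import *
go([.487,-.257,.08],89.5)"
```

```text
t 4.8 tcp [ 0.4861 -0.2565  0.0799] yaw 89.49 zdown [ 0. -0. -1.] F [-0.5 -1.2  0.9] T [-0.08  0.03  0.03] w 0.0301 g 0.0
shift [-0.0005  0.0009 -0.0001] turn -0.0002
```

Request:
{"method": "play_rows", "body": {"plan": [0, 0, 0, 0, 0, 0, 0, 0, 0, 0, 0, 0, 0, 0, 0, 0, 0, 0, 0, 0]}}

```text
time_s: 5.3
eef_pos: [0.4862, -0.2565, 0.0799]
tool_rot: [0.0, 0.71, 0.704, 0.0]
force: [1.0, -0.6, 0.2]
gripper_width: 0.0119
grasp_force: 12.0
```

```bash
python3 -c "
from h import *
go([.487,-.257,.08],89.5)"
```

```text
t 5.3 tcp [ 0.4862 -0.2565  0.0799] yaw 89.48 zdown [ 0. -0. -1.] F [ 1.  -0.6  0.2] T [-0.14 -0.15  0.02] w 0.0119 g 11.999987214803696
shift [-0.0005  0.0008 -0.0001] turn -0.0003
```

Request:
{"method": "play_rows", "body": {"plan": [0, 0, 0, 0, 0, 0, 0, 0, 0, 0, 0, 0.13, 0, 0, 0, 0.13, 0, 0, 0, 0.13, 0, 0, 0, 0.13, 0, 0, 0, 0.13, 0, 0, 0, 0.13], "newtons": 45}}

```text
time_s: 6.1
eef_pos: [0.4865, -0.2568, 0.08]
tool_rot: [0.0, 0.926, 0.379, 0.0]
force: [3.8, -1.6, -2.3]
gripper_width: 0.0118
grasp_force: 45.0
```

Request:
{"method": "play_rows", "body": {"plan": [0, 0, 0, 0.13, 0, 0, 0, 0.13, 0, 0, 0, 0.05, 0, 0, 0, 0, 0, 0, 0, 0]}}

```text
time_s: 6.6
eef_pos: [0.4863, -0.2565, 0.08]
tool_rot: [0.0, 0.972, 0.235, 0.0]
force: [2.0, -0.9, -0.9]
gripper_width: 0.0117
grasp_force: 45.0
```

```bash
python3 -c "
from h import *
go([.487,-.257,.08],10)"
```

```text
t 6.6 tcp [ 0.4863 -0.2565  0.08  ] yaw 27.14 zdown [ 0. -0. -1.] F [ 2.  -0.9 -0.9] T [-0.16 -0.46  0.  ] w 0.0117 g 44.999892711639404
shift [ 0.0004  0.0008 -0.    ] turn 0.2991
```

Request:
{"method": "play_rows", "body": {"plan": [0, 0, 0, 0.08, 0, 0, 0, 0.08, 0, 0, 0, 0.06, 0, 0, 0, 0, 0, 0, 0, 0]}}

```text
time_s: 7.1
eef_pos: [0.4863, -0.2565, 0.08]
tool_rot: [0.0, 0.992, 0.127, 0.0]
force: [3.8, -1.0, -0.6]
gripper_width: 0.0118
grasp_force: 45.0
```

```bash
python3 -c "
from h import *
go([.487,-.257,.08],10)"
```

```text
t 7.1 tcp [ 0.4863 -0.2565  0.08  ] yaw 14.58 zdown [ 0. -0. -1.] F [ 3.8 -1.  -0.6] T [-0.2  -0.72  0.09] w 0.0118 g 45.0000661611557
shift [0.0005 0.0007 0.    ] turn 0.08
```

Request:
{"method": "play_rows", "body": {"plan": [0, 0, 0, 0.05, 0, 0, 0, 0.03, 0, 0, 0, 0, 0, 0, 0, 0]}}

```text
time_s: 7.5
eef_pos: [0.4864, -0.2566, 0.08]
tool_rot: [0.0, 0.996, 0.087, 0.0]
force: [4.7, -1.2, -2.3]
gripper_width: 0.0118
grasp_force: 45.0
```

```bash
python3 - <<'E'
from h import *
go([.487,-.257,.08],10)
a=snapshot("side");b=snapshot("side")
cv2.imwrite("pics/t1.png",crop(a,275,300,80,60,8))
E
```

```text
t 7.5 tcp [ 0.4864 -0.2566  0.08  ] yaw 9.97 zdown [ 0.001 -0.    -1.   ] F [ 4.7 -1.2 -2.3] T [-0.36 -0.89  0.14] w 0.0118 g 45.000287890434265
shift [ 0.0005  0.0005 -0.    ] turn -0.0005
```

View pics/t1.png

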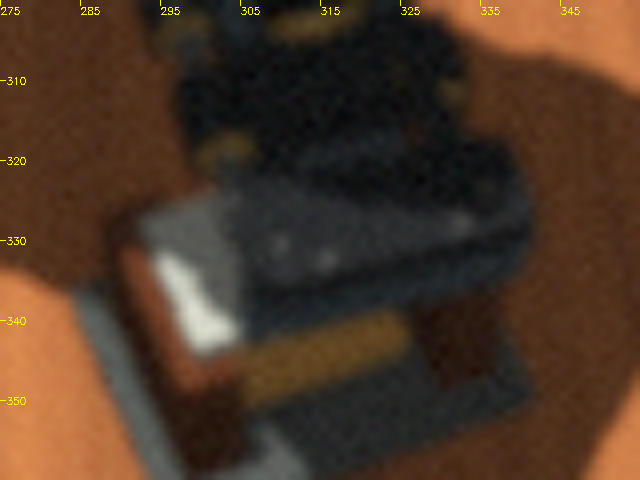

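The wing is gripped in the fingers, with the flange and brass die still in the rest, around (320,330). I'll turn a little further to look for the stop.

Request:
{"method": "play_rows", "body": {"plan": [0, 0, 0, 0.03, 0, 0, 0, 0, 0, 0, 0, 0]}}

```text
time_s: 7.9
eef_pos: [0.4864, -0.2566, 0.08]
tool_rot: [0.0, 0.997, 0.072, 0.0]
force: [6.0, -1.1, -1.9]
gripper_width: 0.0116
grasp_force: 45.0
```

```bash
python3 -c "
from h import *
go([.487,-.257,.08],10)"
```

```text
t 7.9 tcp [ 0.4864 -0.2566  0.08  ] yaw 8.24 zdown [ 0.001 -0.    -1.   ] F [ 6.  -1.1 -1.9] T [-0.3  -0.87  0.19] w 0.0116 g 45.00028431415558
shift [0.0005 0.0005 0.    ] turn -0.0307
```

Request:
{"method": "play_rows", "body": {"plan": [0, 0, -0.005, 0, 0, 0, -0.01, 0, 0, 0, -0.015, 0, 0, 0, -0.025, 0, 0, 0, -0.03, 0, 0, 0, -0.03, 0, 0, 0, -0.02, 0, 0, 0, 0, 0]}}

```text
time_s: 8.7
eef_pos: [0.4865, -0.2569, 0.2174]
tool_rot: [0.001, 0.997, 0.071, 0.001]
force: [0.1, -0.3, -5.4]
gripper_width: 0.0119
grasp_force: 45.0
```

```bash
python3 - <<'E'
from h import *
go([.5862,.1922,.205])
a=snapshot("side")
cv2.imwrite("pics/l1.png",crop(a,260,220,100,130,4))
E
```

```text
t 8.7 tcp [ 0.4865 -0.2569  0.2174] yaw 8.19 zdown [ 0.003 -0.002 -1.   ] F [ 0.1 -0.3 -5.4] T [-0.05  0.08 -0.04] w 0.0119 g 44.99887704849243
shift [ 0.1626 -0.4303  0.0117] turn None
```

View pics/l1.png

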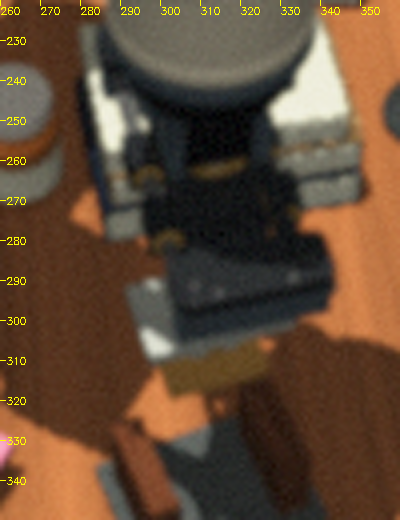

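The picture shows chuck and brass die at (315,312), lifted clear of the rest together. The downward force of 5.4 N fits both weights, so I'll carry them over.

Request:
{"method": "play_rows", "body": {"plan": [0.007, -0.018, 0, 0, 0.013, -0.034, 0, 0, 0.015, -0.04, 0, 0, 0.015, -0.04, 0, 0, 0.015, -0.04, 0, 0, 0.015, -0.04, 0, 0, 0.015, -0.04, 0, 0, 0.015, -0.04, 0, 0]}}

```text
time_s: 9.55
eef_pos: [0.5526, 0.0499, 0.213]
tool_rot: [-0.0, 0.997, 0.071, -0.002]
force: [-0.2, -1.1, -4.3]
gripper_width: 0.012
grasp_force: 45.0
```

Request:
{"method": "play_rows", "body": {"plan": [0.015, -0.04, 0, 0, 0.015, -0.04, 0, 0, 0.013, -0.034, 0, 0, 0.008, -0.02, 0, 0, 0, 0, 0, 0.1, 0, 0, 0, 0.1, 0, 0, 0, 0.1, 0, 0, 0, 0.1]}}

```text
time_s: 10.35
eef_pos: [0.584, 0.1878, 0.2126]
tool_rot: [0.001, 0.991, -0.13, -0.002]
force: [0.7, 0.3, -4.7]
gripper_width: 0.0117
grasp_force: 45.0
```

Request:
{"method": "play_rows", "body": {"plan": [0, 0, 0, 0.045, 0, 0, 0, 0, 0, 0, 0, 0]}}

```text
time_s: 10.65
eef_pos: [0.5845, 0.1878, 0.2135]
tool_rot: [0.0, 0.989, -0.15, -0.001]
force: [-0.5, 0.2, -3.4]
gripper_width: 0.0115
grasp_force: 45.0
```

```bash
python3 - <<'E'
from h import *
go([.5862,.1922,.15],-17.3)
E
```

```text
t 10.65 tcp [0.5845 0.1878 0.2135] yaw -17.26 zdown [-0.002 -0.001 -1.   ] F [-0.5  0.2 -3.4] T [0.01 0.15 0.02] w 0.0115 g 44.998961091041565
shift [ 0.0004 -0.0048  0.0635] turn 0.0007
```

Request:
{"method": "play_rows", "body": {"plan": [0, -0.005, 0.02, 0, 0, 0, 0.03, 0, 0, 0, 0.025, 0, 0, 0, 0.013, 0, 0, 0, 0, 0, 0, 0, 0, 0]}}

```text
time_s: 11.25
eef_pos: [0.5872, 0.1929, 0.1275]
tool_rot: [-0.0, 0.989, -0.151, 0.0]
force: [-0.0, 0.0, -3.9]
gripper_width: 0.012
grasp_force: 45.0
```

```bash
python3 - <<'E'
from h import *
go([.5862,.1922,.116],-17.3)
a,b=snapshot("top"),snapshot("side")
cv2.imwrite("pics/p0t.png",a);cv2.imwrite("pics/p0s.png",b)
cv2.imwrite("pics/p1.png",np.hstack([crop(a,205,195,80,90,5),crop(b,285,140,80,90,5)]))
E
```

```text
t 11.25 tcp [0.5872 0.1929 0.1275] yaw -17.34 zdown [ 0.001  0.    -1.   ] F [-0.   0.  -3.9] T [0.01 0.17 0.01] w 0.012 g 44.998807311058044
shift [-0.0007  0.0009  0.0115] turn -0.0007
```

View pics/p1.png

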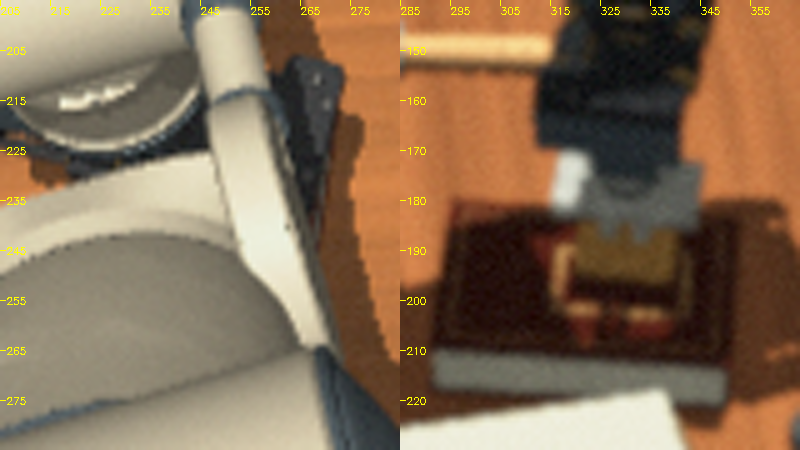

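The die at (320–341,183–197) hovers inside the frame lines in the side view, but the arm hides it from the top camera. I'll descend and check it against the prediction.

Request:
{"method": "play_rows", "body": {"plan": [-0.0015, 0.001, 0.006, 0, 0, 0, 0.004, 0, 0, 0, 0, 0, 0, 0, 0, 0]}}

```text
time_s: 11.75
eef_pos: [0.585, 0.1923, 0.1169]
tool_rot: [0.0, 0.989, -0.151, -0.0]
force: [-0.3, 1.0, -4.5]
gripper_width: 0.0119
grasp_force: 45.0
```

```bash
python3 - <<'E'
from h import *
go([.5853,.192,.117],-17.3)
b=snapshot("side"); s=observe(); x,y,z=s["eef_pos"]; z-=.072
cv2.imwrite("pics/p2s.png",b)
def rect(cx,cy,z,yaw,l,w):
    c,q=np.cos(yaw),np.sin(yaw)
    return [[cx+c*a*l/2-q*e*w/2,cy+q*a*l/2+c*e*w/2,z] for a,e in((-1,-1),(1,-1),(1,1),(-1,1))]
yw=np.radians(-10)
print("die bottom pred",proj("side",rect(x,y,z,yw,.056,.032)).round(1).tolist())
print("die top pred",proj("side",rect(x,y,z+.012,yw,.056,.032)).round(1).tolist())
print("flange top pred",proj("side",rect(x,y,z+.06,yw,.08,.046)).round(1).tolist())
print("frame pred",proj("side",rect(.5853,.192,.038,yw,.073,.049)).round(1).tolist())
g=cv2.convertScaleAbs(b,alpha=1.8,beta=15)
cv2.imwrite("pics/p2.png",crop(g,290,160,66,60,12)[:600])
E
```

```text
t 11.75 tcp [0.585  0.1923 0.1169] yaw -17.37 zdown [-0. -0. -1.] F [-0.3  1.  -4.5] T [0.01 0.12 0.01] w 0.0119 g 44.99881088733673
shift [ 0.0004  0.0002 -0.0001] turn -0.0012
die bottom pred [[318.1, 197.6], [337.9, 198.6], [338.2, 190.6], [318.7, 189.6]]
die top pred [[318.1, 194.6], [338.0, 195.6], [338.4, 187.6], [318.8, 186.6]]
flange top pred [[313.8, 183.8], [343.0, 185.3], [343.5, 173.7], [314.9, 172.3]]
frame pred [[314.9, 201.4], [340.7, 202.7], [341.3, 190.4], [316.0, 189.2]]
```

View pics/p2.png

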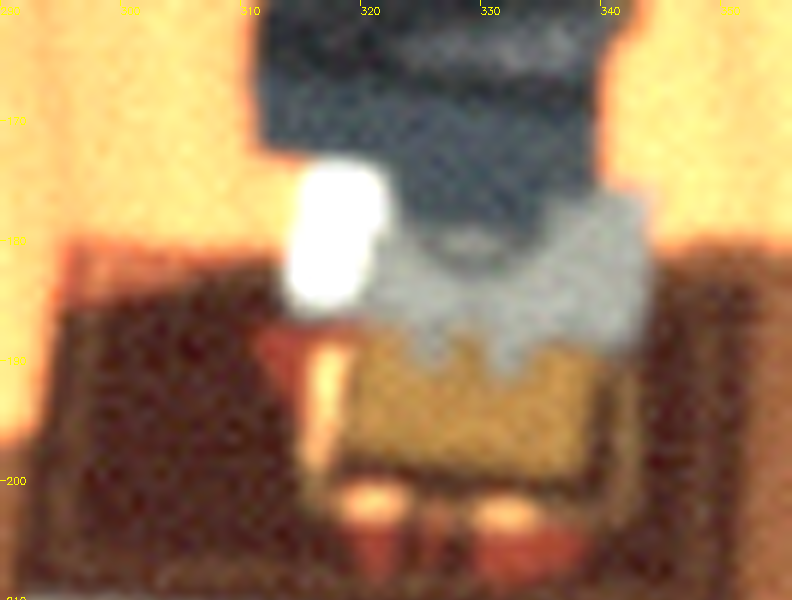

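The die's front edge, (318.3,198.0) to (338.5,199.1), matches the prediction within 0.6 px. Its centre is about 0.6 px left of the frame centre (328.9), so I'll make a small correction in +x and hand in.

Request:
{"method": "play_rows", "body": {"plan": [0.0015, 0, 0.001, 0, 0, 0, 0, 0, 0, 0, 0, 0, 0, 0, 0, 0, 0, 0, 0, 0]}}

```text
time_s: 12.3
eef_pos: [0.5865, 0.1919, 0.1159]
tool_rot: [-0.0, 0.989, -0.151, 0.0]
force: [-0.0, 0.0, -3.6]
gripper_width: 0.0116
grasp_force: 45.0
```

```bash
python3 - <<'E'
from h import *
go([.5865,.192,.116],-17.3); print(finish_job())
E
```

```text
t 12.3 tcp [0.5865 0.1919 0.1159] yaw -17.37 zdown [ 0.  0. -1.] F [-0.   0.  -3.6] T [-0.01  0.14 -0.01] w 0.0116 g 44.99886095523834
shift [-0.     -0.0001 -0.0001] turn -0.0012
the job is handed in; nothing more can be done
None
```

I handed the job in at 12.3 s with the fingers still holding the chuck, its sleeve turned to an estimated 1.44 rad, and the stamp hovering level about 6 mm above the cover, centred in the frame to within about 2 mm; no verdict was returned.

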